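# Bleed the hydraulic lab lift down to the incubator ledge and load the block

### The job

The tube block sits on the raised deck of the hydraulic lab lift. Crack the lift's release valve open so that the deck sinks slowly (never faster than about 1.5 cm/s), shut the valve fully again with the deck level with the top of the incubator's loading ledge, and then, without lifting it, slide the block straight across onto the ledge until it rests against the end stop. Do not disturb the other things on the bench, and leave the valve shut.

Things in the scene. Friction and masses are not known exactly. Their poses are not given: they have to be found in the camera images.
- valve_bar (a point): centre of the release valve's T-bar: plain steel, 64 mm long, 12 mm thick, 16 mm deep, on a bare spindle 12 mm in diameter. z is the spindle, pointing up and to the side away from the incubator, 29 degrees off vertical; y runs along the bar, x across its 12 mm. The boss (34 mm across) begins 36 mm below this point along the spindle. Turning takes about 0.2 N m; it stays where it is left
- valve (a joint): turn of the valve in rad: 0 fully shut against its stop, 1.4 wide open; grows counter-clockwise seen looking down on the bar (positive about valve_bar's z). It cracks somewhere between 0.25 and 0.55, sooner under a heavier load: up to there the deck stays put, beyond it sinks steadily, 3 to 5 mm/s faster for each 0.1 rad further
- ram (a joint): how far the deck has sunk from its highest place, in m: 0 at the top (the start), 0.07 at the bottom. It stops at once when the valve is turned 0.1 rad below its cracking point. Nothing can raise it again
- deck (a point): centre of the top face of the lift's square steel deck, 100 x 100 x 10 mm, on a ram 34 mm across; z up, x away from the robot, y towards the incubator. It starts 20 to 48 mm above the ledge; the valve's T-bar lies 155 mm in front of it (-x) and 30 mm to the side (-y)
- ledge (a point): centre of the top face of the incubator's aluminium loading ledge, 100 mm (x) by 120 mm (y), beside the deck, gap 6 to 12 mm; axes as the deck's: y points away from the lift. Its edge next to the deck is bevelled (5 mm down over the last 15 mm). The end stop is a bar across the ledge, its face at y = +60 mm, 22 mm high; the housing behind it (y +72 to +272, x -100 to +100 mm) is 15 mm higher than the ledge
- block_mid (a point): centre (half-way up) of the drilled aluminium tube block, 60 mm (x) by 80 mm (y, the way it slides) by 45 mm high, 0.4 to 0.8 kg, loose on the deck; z up. Against the stop its centre is at y = +20 mm in the ledge's axes
- tube_rack: a grey tube rack 90 x 130 x 49 mm, a bystander; this is the centre of its underside
- tip_box: a white pipette-tip box 85 x 120 x 62 mm, a bystander; this is the centre of its underside
- beaker: a glass beaker 70 mm across, 90 mm high, a bystander; this is the centre of its underside
- wash_bottle: a white wash bottle 64 mm across, 150 mm high, a bystander; this is the centre of its underside
- marker: a black marker pen 130 mm long, lying, a bystander; this is the centre of its underside
Not all that is in view belongs to the job. Of the things shaped like the part that bears block_mid, the aluminium one is meant.

How it is judged:
On the way:
1. the deck has been bled down level with the ledge (within 4 mm) and the valve shut fully (below 0.15 rad), the block still standing on the deck (z of deck in the frame of ledge between -0.004 and 0.004 m and value of joint valve below 0.15 rad and velocity of joint ram below 0.003 m/s and horizontal distance between block_mid and deck below 0.03 m and z of block_mid in the frame of deck below 0.027 m), for 0.2 s.
At the end, for the whole second after the job is handed in: The valve is shut (below 0.15 rad), the deck rests level with the ledge within 4 mm, and the block stands flat and at rest on the ledge, its end within 6 mm of the stop, within 18 mm of the ledge's middle line and within 0.12 rad of straight (z of deck in the frame of ledge between -0.004 and 0.004 m and value of joint valve below 0.15 rad and velocity of joint ram below 0.003 m/s and y of block_mid in the frame of ledge between 0.014 and 0.025 m and x of block_mid in the frame of ledge between -0.018 and 0.018 m and z of block_mid in the frame of ledge between 0.018 and 0.027 m and angle between the y axis of block_mid and the y axis of ledge, either way round below 0.12 rad and angle between block_mid's own z axis and vertical below 0.06 rad and linear speed of block below 0.01 m/s); the robot touches nothing.
It fails at once if the deck sinks faster than 18 mm/s (velocity of joint ram above 0.018 m/s).
It fails at once if the block is carried (more than 10 mm above the ledge) instead of slid across (y of block_mid in the frame of ledge above -0.085 m and z of block_mid in the frame of ledge above 0.0325 m).
It fails at once if a bystander is pushed more than 30 mm or tipped over (distance of any of tube_rack, tip_box, beaker, wash_bottle, marker from where it was at the start of the episode above 0.03 m or angle between any of tube_rack, tip_box, beaker, wash_bottle's own z axis and vertical above 0.4 rad).
It also fails if it takes over 67 s, if anything falls off the work surface, if the arm or the gripper's body presses on something with over 40 N, if the wrist force passes 120 N, or if a joint passes its speed limit or range.

### The arm

A 6-joint arm with a two-finger parallel gripper is mounted at the origin on the work surface. World frame = base frame: x ahead of the robot, y to its left, z up, the work surface at z = 0. Lengths are in m, angles in rad, forces in N, time in s.
With the tool pointing down it reaches from about 0.4 to 0.925 m from the base axis. Payload 12.5 kg.
Tool frame: the origin (TCP) lies midway between the tips of the shut fingers; the grasp point (between the pads) lies 19 mm behind it; z points along the fingers, y is the line along which they close (so a half turn about z gives the same grasp; the last joint's range is limited). The gripper opens to 95 mm and grips with 3 to 60 N. Pads are 20 mm wide; open, the fingers measure 119 mm over their backs; the gripper's body (75 mm by 180 mm) begins 59 mm behind the grasp point.
Start: joints at [-1.359, 0.491, 1.559, -0, 1.092, -0.106], TCP at [0.195, -0.594, 0.215] pointing down, gripper open.
Joint ranges: [-3.1, 3.1], [-0.84, 2.19], [0.05, 2.79], [-1.13, 4.28], [0.06, 2.93], [-2.69, 2.69]. Speed limits (rad/s): [2.22, 2.22, 2.79, 3.14, 3.14, 3.14].

### API

Orientations are given as a unit quaternion [w, x, y, z].
In Python, from rig import bot gives the robot as it stands.
- The arm moves only by the shell command python3 -m jog 'ROWS'. ROWS is a JSON object of lists of equal length, an entry for each row: "jaw": the opening, from -1 (shut) to 1 (fully open); "delta_pos": the shift along the tool's x, y, z in cm, a list of three; "turn": the turn, a rotation vector about the tool's x, y, z in rad, a list of three. In form: {"jaw": [jaw, ...], "delta_pos": [[x, y, z], ...], "turn": [[ax, ay, az], ...]}. A call has 1 to 10 rows; each row is the pose to reach, as a shift and turn from the pose commanded when the call began, along the tool's axes at that moment; what a row does not reach only later rows make up. A row lasts 1/8 s, in which the tool goes at most 62.5 mm and 10.7 degrees, less where a joint would pass 70% of its speed; a pose out of reach is approached as far as the arm can. A call with a gripper value outside its range is refused whole. The fingers move at their own pace and stop on an object; the grip force is fixed at half the most. Time passes only in rows, so rows that repeat a pose let the fingers close. It gives the time, the measured TCP pose, the force, the opening and the grip force at its end, in the units of the state.
- bot.get_state(): the state, without advancing time (a new reading comes with each control period).
- bot.read_camera(name): name is "scene" or "top" or "wrist"; returns a dict with "img" (480x640x3 uint8, red, green, blue), "vertical_fov" (degrees; the focal length in pixels is half the picture's height over the tangent of half this angle, whatever the lens; pixels are square), "cx", "cy" (the principal point, pixels), "rvec" (rotation vector, rad) and "tvec" (3), from world to camera coordinates, as OpenCV has them. Camera axes: x right, y down, z forward; pixel columns grow to the right and rows downward; lengths in m; the calibration is good to about 2 mm. The wrist camera is an equidistant fisheye: a pixel r from the principal point sees the ray r / f radians off the axis. A picture is of the moment at which its call begins. There is no depth.
- bot.hand_in(): hands the job in; it is judged then, once.
The state is a dict: "t": time; "joints": joint angles; "joint_vel": joint speeds; "tau": joint torques, N m; "tcp_pos": TCP position; "orientation": TCP orientation; "ft_force": force on the tool from outside, world axes, zero at the start; "moment": the same for the moment, N m; "gripper_width": opening from 0.0 (shut) to 1.0 (fully open); "grip_force": force on a finger pad.
Only numpy, scipy, OpenCV 4.12 (cv2) and the standard library are available. Lean on these libraries where they do the work, as an engineer would, in place of code of your own. Each camera call takes 0.05 s, during which the arm holds its last target. There are 200 camera calls.

## Working session

There is one attempt and no reset: what is moved stays moved. The work goes in short steps, Python scripts to look and compute and a shell command to move; the robot and the scene stay as the last step left them, time stands still between calls to the robot, and variables do not carry over. Pictures are saved under pics/ and viewed, at most 10 in all, crops included, and the job is handed in when it is done.

```bash
ls; mkdir -p pics; cat > h.py <<'E'
import numpy as np, cv2
from rig import bot
from scipy.spatial.transform import Rotation as R
def cam(n,save=None):
    c=bot.read_camera(n)
    c['f']=240/np.tan(np.radians(c['vertical_fov'])/2)
    c['Rm']=cv2.Rodrigues(np.array(c['rvec'],float))[0]; c['t']=np.array(c['tvec'],float).ravel(); c['n']=n
    if save: cv2.imwrite(f'pics/{save}.png',c['img'][:,:,::-1])
    np.save(f'pics/{save or n}.npy',c,allow_pickle=True)
    return c
def load(s): return np.load(f'pics/{s}.npy',allow_pickle=True).item()
def ray(c,u,v):
    x=np.array([(u-c['cx']),(v-c['cy'])])
    if c['n']=='wrist':
        r=np.hypot(*x);th=r/c['f'];d=np.r_[x/max(r,1e-9)*np.sin(th),np.cos(th)]
    else: d=np.r_[x/c['f'],1]
    return -c['Rm'].T@c['t'], c['Rm'].T@(d/np.linalg.norm(d))
def atz(c,u,v,z):
    o,d=ray(c,u,v); return o+d*(z-o[2])/d[2]
def tri(*obs):
    A=0;b=0
    for c,u,v in obs:
        o,d=ray(c,u,v);P=np.eye(3)-np.outer(d,d);A=A+P;b=b+P@o
    p=np.linalg.solve(A,b); return p,[np.linalg.norm((np.eye(3)-np.outer(d,d))@(p-o)) for o,d in [ray(*q) for q in obs]]
def proj(c,p):
    q=c['Rm']@np.asarray(p)+c['t']
    if c['n']=='wrist':
        r=np.hypot(q[0],q[1]);th=np.arctan2(r,q[2]);return np.array([c['cx'],c['cy']])+c['f']*th*q[:2]/max(r,1e-9)
    return np.array([c['cx'],c['cy']])+c['f']*q[:2]/q[2]
E
python3 - <<'E'
from h import *
for n in('scene','top','wrist'):
    c=cam(n,n+'0'); print(n,c['f'],c['cx'],c['cy'],-c['Rm'].T@c['t'])
a=[load(n+'0')['img'] for n in('scene','top')]
print(bot.get_state())
E
```

```text
pics
scene 443.40581816699114 318.9796052138535 235.67769149037784 [0.69723808 0.53513041 0.82471019]
top 577.6669952396012 315.68548874513874 238.11711091918073 [ 0.29801552 -0.07953604  1.50906846]
wrist 371.64829954431775 322.07885236957145 244.0466286794166 [ 0.26759838 -0.56974149  0.38500232]
{'t': 0.15, 'joints': array([-1.35857903e+00,  4.91393374e-01,  1.55932594e+00,  2.23096573e-05,
        1.09168186e+00, -1.05599075e-01]), 'joint_vel': array([-0.00064563, -0.00132681, -0.00279256, -0.00166695,  0.00052577,
       -0.00097303]), 'tau': array([ 1.24172831e-03, -6.12896705e+01, -2.58279115e+01,  6.92650932e-02,
        4.72769444e-02, -7.71904934e-05]), 'tcp_pos': array([ 0.19529729, -0.59351406,  0.21420753]), 'orientation': array([-4.04212094e-04,  9.87401374e-01,  1.58235150e-01, -1.16577900e-05]), 'ft_force': array([-0.09229067,  0.09561279, -0.08758254]), 'moment': array([-0.02128252,  0.01733586,  0.01805593]), 'grip_force': 0.0, 'gripper_width': 0.9994624085674308}
```

View pics/scene0.png

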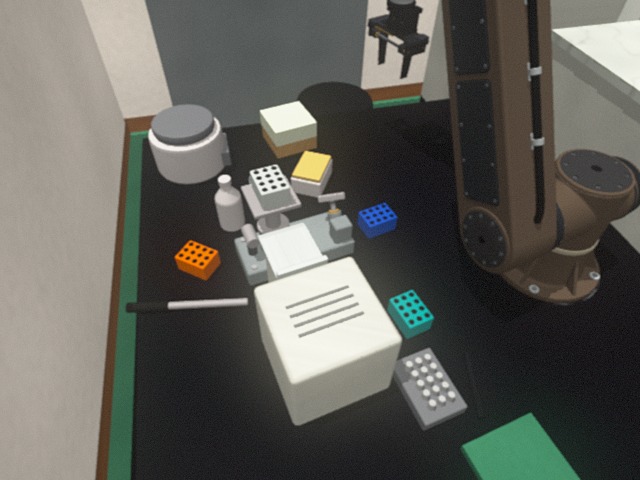

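View pics/top0.png

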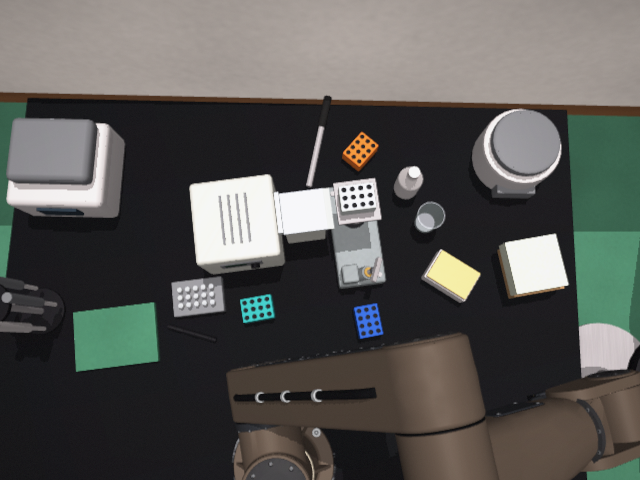

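The aluminium (bare grey-white) block is on the deck at top (357,198), scene (270,185). The orange (360,151), blue (368,321) and cyan (257,308) blocks are decoys: wrong colour and not on the lift. The T-bar is at top (377,269), scene (331,198). I'll confirm this in an enlarged crop.

```bash
python3 - <<'E'
from h import *
a=load('top0')['img'][160:300,260:400]; b=load('scene0')['img'][150:290,225:365]
s=lambda i:cv2.resize(i,None,fx=4,fy=4,interpolation=cv2.INTER_CUBIC)
a=cv2.resize(a,(400,400),interpolation=cv2.INTER_CUBIC);b=cv2.resize(b,(400,400),interpolation=cv2.INTER_CUBIC)
i=np.hstack([a,b]);i=np.clip(255*(i/255.)**0.8,0,255).astype(np.uint8)
cv2.imwrite('pics/crop0.png',i[:,:,::-1])
E
```

```text
(no output)
```

View pics/crop0.png

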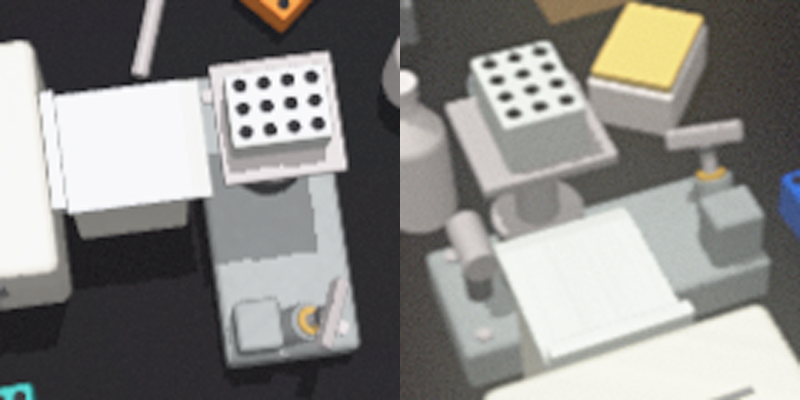

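```bash
cat > m.py <<'E'
from h import *
T=load('top0');S=load('scene0');k=140/400
t=lambda u,v:(T,260+u*k,160+v*k); s=lambda u,v:(S,225+(u-400)*k,150+v*k)
P={'d++':((209,66),(492,193)),'d+-':((330,52),(447,103)),'d-+':((224,183),(617,155)),
'l+-':((198,80),(497,250)),'l--':((212,195),(628,210)),'l-+':((62,210),(690,305)),'l++':((54,95),(537,352)),
'b++':((222,75),(507,127)),'b+-':((320,65),(470,60)),'b--':((331,137),(547,42)),'b-+':((237,147),(586,100)),
'v+':((343,283),(670,137)),'v-':((330,343),(740,130))}
if __name__=='__main__':
  Q={}
  for n,(a,b) in P.items():
    p,e=tri(t(*a),s(*b));Q[n]=p;print(n,p.round(4),np.round(e,4))
  for a,b in [('d++','d+-'),('d-+','d++'),('l+-','l--'),('l++','l-+'),('l++','l+-'),('b++','b+-'),('b-+','b--'),('b--','b+-'),('v+','v-')]:
    d=Q[a]-Q[b];print(a,b,np.linalg.norm(d).round(4),np.degrees(np.arctan2(d[1],d[0])).round(1))
E
python3 m.py
```

```text
d++ [ 0.6627 -0.104   0.1994] [0.0032 0.0032]
d+- [ 0.6789 -0.2038  0.2007] [0.0008 0.0008]
d-+ [ 0.5674 -0.1189  0.2004] [0.0006 0.0006]
l+- [ 0.6646 -0.096   0.1493] [0.0028 0.0028]
l-- [ 0.5644 -0.1096  0.1533] [0.0029 0.0029]
l-+ [0.5465 0.0126 0.179 ] [0. 0.]
l++ [0.6488 0.0224 0.1703] [0.0032 0.0032]
b++ [ 0.6442 -0.1142  0.2476] [0.001 0.001]
b+- [ 0.6567 -0.1922  0.2459] [0.001 0.001]
b-- [ 0.5989 -0.2015  0.2444] [0.0011 0.0011]
b-+ [ 0.5864 -0.1271  0.2491] [0.0005 0.0005]
v+ [ 0.501  -0.2249  0.1099] [0.0009 0.0009]
v- [ 0.4464 -0.2123  0.118 ] [0.0031 0.0031]
d++ d+- 0.1011 99.3
d-+ d++ 0.0964 -171.1
l+- l-- 0.1011 7.7
l++ l-+ 0.1031 5.5
l++ l+- 0.1213 97.6
b++ b+- 0.079 99.1
b-+ b-- 0.0756 99.5
b-- b+- 0.0585 -170.8
v+ v- 0.0566 -12.9
```

```bash
cat >> h.py <<'E'
YAW=np.radians(8.6)
L=R.from_euler('z',YAW).as_matrix()      # lift axes in world
N=L@np.array([0,-np.sin(np.radians(29)),np.cos(np.radians(29))]); E1=L[:,0]; E2=np.cross(N,E1)
def go(pos,Rt,st=None):
    st=st or bot.get_state(); q=st['orientation'];R0=R.from_quat([q[1],q[2],q[3],q[0]])
    d=R0.as_matrix().T@(np.asarray(pos)-st['tcp_pos'])*100
    print('t',round(st['t'],2),'dpos cm',d.round(2),'turn',(R0.inv()*R.from_matrix(Rt)).as_rotvec().round(3))
def vpose(phi,back,c,flip=1):   # tool on the spindle axis, bar along angle phi, grasp point 'back' m above bar centre
    b=np.cos(phi)*E1+np.sin(phi)*E2; z=-N; x=flip*b; y=np.cross(z,x)
    return np.asarray(c)+N*(back-0.019), np.c_[x,y,z]
E
python3 - <<'E'
from h import *
from m import *
for n,a,b in [('knob cube',(257,312),(732,215))]: print(n,tri(t(*a),s(*b)))
print('box',[atz(T,*p,0.1).round(3) for p in((500,245),(566,295))],'tip',[atz(T,*p,.062).round(3) for p in((423,275),(452,250),(480,277),(458,300))],'beaker',atz(T,430,212,.09),'blue',atz(T,368,321,.05))
c=np.array([.474,-.2165,.114])
d=tri(t(343,283),s(670,137))[0]-tri(t(330,343),s(740,130))[0]
print('phi',np.arctan2(d@E2,d@E1),d@N)
for f in(1,-1):
    p,Rt=vpose(-.4,.09,c,f);print(p,Rt.round(2));go(p,Rt)
E
```

```text
knob cube (array([ 0.47258202, -0.15056839,  0.08587627]), [np.float64(0.006099065919711651), np.float64(0.006099065919711708)])
box [array([ 0.546, -0.522,  0.1  ]), array([ 0.426, -0.678,  0.1  ])] tip [array([ 0.471, -0.338,  0.062]), array([ 0.536, -0.412,  0.062]), array([ 0.47 , -0.481,  0.062]), array([ 0.411, -0.425,  0.062])] beaker [ 0.62730238 -0.35209366  0.09      ] blue [ 0.35339588 -0.20224953  0.05      ]
phi -0.39742444368316704 0.002921880653303579
[ 0.47914723 -0.25053446  0.176098  ] [[ 0.96 -0.26 -0.07]
 [-0.2  -0.85  0.48]
 [-0.19 -0.45 -0.87]]
t 0.15 dpos cm [ 37.68 -23.71   3.83] turn [ 0.509 -0.059  0.555]
[ 0.47914723 -0.25053446  0.176098  ] [[-0.96  0.26 -0.07]
 [ 0.2   0.85  0.48]
 [ 0.19  0.45 -0.87]]
t 0.15 dpos cm [ 37.68 -23.71   3.83] turn [ 0.078  0.669 -2.503]
```

```bash
python3 -m jog '{"jaw":[0,0,0,0,0,0,0,0,0,0],"delta_pos":[[4,-2,-3],[10,-5,-4],[16,-8,-4],[22,-11,-4],[27,-14,-4],[32,-17,-3],[36,-20,-2],[37.2,-20.8,-1.4],[37.2,-20.8,-1.4],[37.2,-20.8,-1.4]],"turn":[[0,0,0],[0.05,0,0.05],[0.15,-0.02,0.15],[0.25,-0.03,0.28],[0.35,-0.04,0.4],[0.45,-0.05,0.5],[0.509,-0.059,0.555],[0.509,-0.059,0.555],[0.509,-0.059,0.555],[0.509,-0.059,0.555]]}'
python3 - <<'E'
from h import *
c=cam('wrist','w1'); st=bot.get_state(); print(st['joints'].round(2))
go(*vpose(-.4,.15,[.474,-.2165,.114]))
print(proj(c,[.474,-.2165,.114]))
E
```

```text
t: 1.4
tcp_pos: [0.4832, -0.281, 0.2291]
orientation: [-0.24, 0.961, -0.121, -0.067]
ft_force: [0.2, -0.6, 0.6]
gripper_width: 0.496
grip_force: 0.0
[-0.79  0.54  1.52  0.29  1.5   0.95]
t 1.45 dpos cm [ 0.01 -0.14  0.13] turn [ 0.001 -0.002 -0.   ]
[321.17418187 233.84998783]
```

View pics/w1.png

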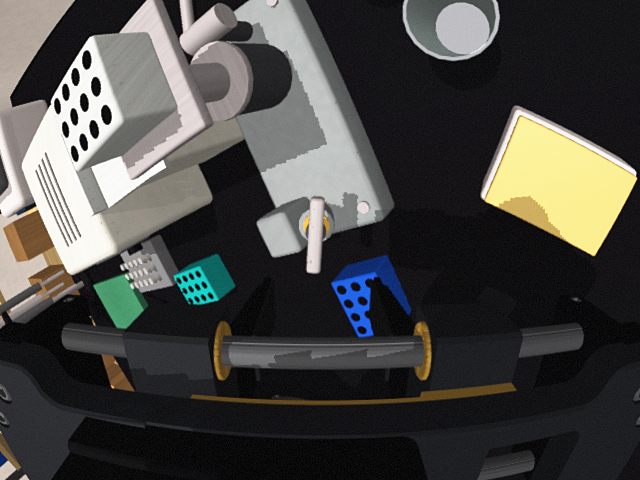

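```bash
python3 - <<'E'
from h import *
from m import T,S,t,s
from scipy.optimize import least_squares
W=load('w1')
obs=[(W,(316,199),(314.5,271.5)),(T,t(343,283)[1:],t(330,343)[1:]),(S,s(670,134)[1:],s(740,127)[1:])]
def res(p,full=0):
    b=np.cos(p[3])*E1+np.sin(p[3])*E2;o=p[:3]+.008*N
    r=[]
    for i,(c,a,d) in enumerate(obs):
        w=2 if i==0 else 1
        r+=[w*(proj(c,o+.032*b)-a),w*(proj(c,o-.032*b)-d)]
    return np.concatenate(r)
f=least_squares(res,[.474,-.2165,.114,-.4]);print(f.x.round(4),f.fun.round(1))
go(*vpose(f.x[3],0.0,f.x[:3])); go(*vpose(f.x[3],0.05,f.x[:3]))
E
```

```text
[ 0.474  -0.2103  0.113  -0.4261] [ 0.4 -1.8  0.2  2.1 -1.5 -1.6 -2.4  1.7 -1.7  1.1  0.5 -0.7]
t 1.45 dpos cm [-0.12 -0.64 15.51] turn [ 0.001 -0.002  0.026]
t 1.45 dpos cm [-0.11 -0.63 10.51] turn [ 0.001 -0.002  0.026]
```

The T-bar runs from (316,199) to (314,272) in the wrist view, clear of the fingers. The fit agrees across the three views, so I'll go down and grip.

```bash
python3 -m jog '{"jaw":[0,0,0,0,0,0,-1,-1,-1,-1],"delta_pos":[[-0.1,-0.6,4],[-0.1,-0.6,8],[-0.1,-0.6,11],[-0.1,-0.6,13.5],[-0.1,-0.6,15.4],[-0.1,-0.6,15.4],[-0.1,-0.6,15.4],[-0.1,-0.6,15.4],[-0.1,-0.6,15.4],[-0.1,-0.6,15.4]],"turn":[[0,0,0.026],[0,0,0.026],[0,0,0.026],[0,0,0.026],[0,0,0.026],[0,0,0.026],[0,0,0.026],[0,0,0.026],[0,0,0.026],[0,0,0.026]]}'
python3 - <<'E'
from h import *
c=cam('wrist','w2');cam('scene','s2'); i=np.hstack([c['img'][150:450,120:520],load('s2')['img'][140:290,220:420].repeat(2,0).repeat(2,1)]);cv2.imwrite('pics/c2.png',i[:,:,::-1])
print({k:np.round(v,2) for k,v in bot.get_state().items() if k in('moment','ft_force','gripper_width','grip_force')})
E
```

```text
t: 2.7
tcp_pos: [0.4732, -0.2014, 0.0968]
orientation: [-0.239, 0.959, -0.133, -0.071]
ft_force: [-9.2, -22.2, -11.8]
gripper_width: 0.138
grip_force: 14.0
{'ft_force': array([-2.32, -6.23, -2.25]), 'moment': array([-1.33,  0.37,  0.42]), 'grip_force': np.float64(29.95), 'gripper_width': np.float64(0.12)}
```

View pics/c2.png

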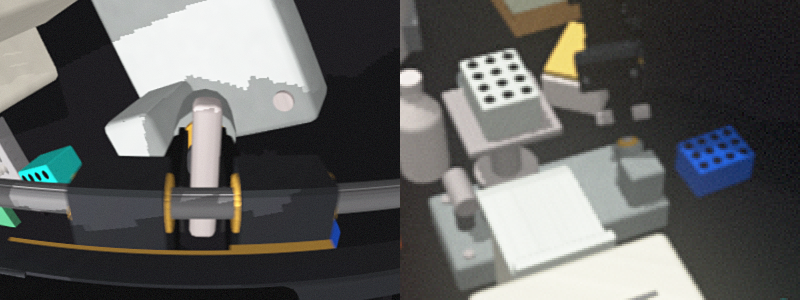

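Gripped at 11.4 mm, which matches the 12 mm bar. In the scene view the block stays visible at about (268,180), so I can track the sinking there. Now I'll crack the valve step by step.

```bash
cat > trk.py <<'E'
from h import *
S=load('s2'); x0,x1,y0,y1=246,292,160,222   # block+front in scene
P0=np.array([.622,-.16,.235])
J=(proj(S,P0-[0,0,.01])-proj(S,P0+[0,0,.0]))/10  # px per mm (approx)
def drop(name=None):
    c=cam('scene',name); g=lambda i:cv2.cvtColor(i,cv2.COLOR_RGB2GRAY).astype(np.float32)
    A=g(S['img'])[164:202,248:292]; B=g(c['img'])[155:245,235:310]
    m=cv2.matchTemplate(B,A,cv2.TM_CCOEFF_NORMED);_,v,_,l=cv2.minMaxLoc(m)
    M=np.float32([[1,0,l[0]],[0,1,l[1]]])
    try: _,M=cv2.findTransformECC(A,B,M,cv2.MOTION_TRANSLATION,(3,60,1e-4),None,3)
    except cv2.error as e: print('ecc fail')
    d=np.array([M[0,2]+235-248,M[1,2]+155-164]); st=bot.get_state()
    print('t',round(st['t'],2),'px',d.round(2),'drop mm',(d@J/(J@J)).round(2),'score',round(v,3)); return d
E
python3 -m jog '{"jaw":[-1,-1,-1,-1],"delta_pos":[[0,0,0],[0,0,0],[0,0,0],[0,0,0]],"turn":[[0,0,-0.1],[0,0,-0.2],[0,0,-0.3],[0,0,-0.35]]}'
python3 -c "
from trk import *;print(J);drop();print(bot.get_state()['moment'])"
python3 -m jog '{"jaw":[-1,-1],"delta_pos":[[0,0,0],[0,0,0]],"turn":[[0,0,-0.01],[0,0,-0.02]]}'
python3 -c "
from trk import *;drop();print(bot.get_state()['moment'])"
```

```text
t: 3.3
tcp_pos: [0.4731, -0.2021, 0.0964]
orientation: [-0.247, 0.968, 0.037, -0.028]
ft_force: [-3.0, -7.7, -4.0]
gripper_width: 0.124
grip_force: 29.9
[0.03571271 0.37383871]
t 3.35 px [0.09 0.46] drop mm 1.25 score 0.964
[-1.69639653  0.23681521  0.50513199]
t: 3.6
tcp_pos: [0.4731, -0.2021, 0.0964]
orientation: [-0.248, 0.967, 0.046, -0.026]
ft_force: [-2.5, -8.1, -4.2]
gripper_width: 0.125
grip_force: 29.9
t 3.65 px [0.13 1.39] drop mm 3.73 score 0.97
[-1.66765428  0.40464722  0.17895961]
```

```bash
python3 -m jog '{"jaw":[-1,-1,-1,-1],"delta_pos":[[0,0,0],[0,0,0],[0,0,0],[0,0,0]],"turn":[[0,0,0],[0,0,0],[0,0,0],[0,0,0]]}' | head -1
python3 -c "
from trk import *;drop()"
python3 -m jog '{"jaw":[-1,-1,-1,-1],"delta_pos":[[0,0,0],[0,0,0],[0,0,0],[0,0,0]],"turn":[[0,0,0],[0,0,0],[0,0,0],[0,0,0]]}' | head -1
python3 -c "
from trk import *;drop()"
```

```text
t: 4.15
t 4.2 px [0.28 3.15] drop mm 8.42 score 0.976
t: 4.7
t 4.75 px [0.38 4.8 ] drop mm 12.82 score 0.952
```

```bash
python3 -m jog '{"jaw":[-1,-1,-1,-1,-1,-1,-1,-1,-1,-1],"delta_pos":[[0,0,0],[0,0,0],[0,0,0],[0,0,0],[0,0,0],[0,0,0],[0,0,0],[0,0,0],[0,0,0],[0,0,0]],"turn":[[0,0,0],[0,0,0],[0,0,0],[0,0,0],[0,0,0],[0,0,0],[0,0,0],[0,0,0],[0,0,0],[0,0,0]]}' | head -1
python3 -c "
from trk import *;drop()"
python3 -m jog '{"jaw":[-1,-1,-1,-1,-1,-1,-1],"delta_pos":[[0,0,0],[0,0,0],[0,0,0],[0,0,0],[0,0,0],[0,0,0],[0,0,0]],"turn":[[0,0,0],[0,0,0],[0,0,0],[0,0,0.1],[0,0,0.25],[0,0,0.38],[0,0,0.38]]}'
python3 -c "
from trk import *;drop('s3');cam('top','t3');print(bot.get_state()['moment'])
a=load('s3')['img'][150:300,230:330];b=load('t3')['img'][165:265,260:400]
i=np.hstack([cv2.resize(a,(400,600),interpolation=cv2.INTER_CUBIC),np.vstack([cv2.resize(b,(400,286),interpolation=cv2.INTER_CUBIC),np.zeros((314,400,3),np.uint8)])]);cv2.imwrite('pics/c3.png',i[:,:,::-1])"
```

```text
t: 6.0
t 6.05 px [0.72 8.91] drop mm 23.8 score 0.947
t: 6.92
tcp_pos: [0.4732, -0.2019, 0.0965]
orientation: [-0.238, 0.959, -0.139, -0.072]
ft_force: [-1.9, -6.2, -2.9]
gripper_width: 0.119
grip_force: 30.0
t 6.97 px [ 0.98 10.72] drop mm 28.66 score 0.935
[-1.41867372  0.30616055  0.13600767]
```

View pics/c3.png

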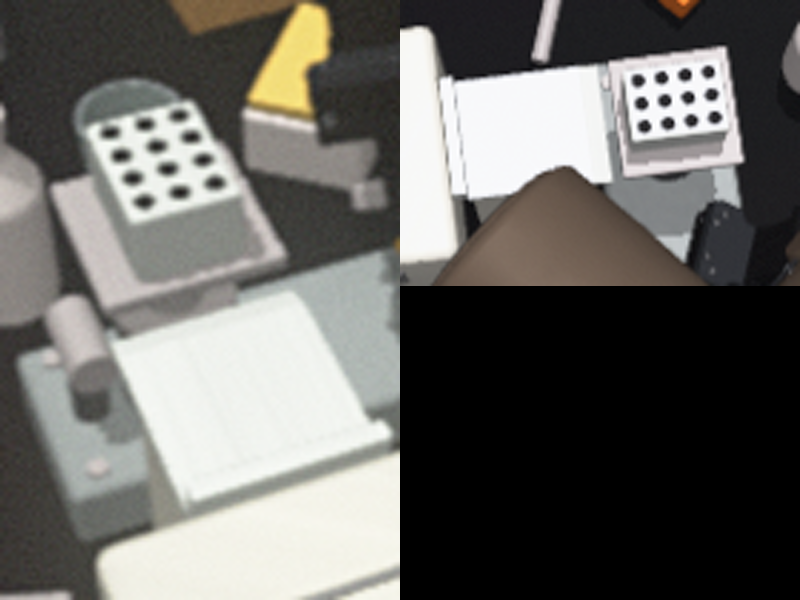

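```bash
python3 -m jog '{"jaw":[0,0,0,0,0,0],"delta_pos":[[0,0,0],[0,0,0],[0,0,-3],[0,0,-8],[0,0,-12],[0,0,-13]],"turn":[[0,0,0],[0,0,0],[0,0,0],[0,0,0],[0,0,0],[0,0,0]]}'
python3 - <<'E'
from h import *
from m import t,s
print('lever',tri(t(207,97),s(465,222)),'bottle cap',atz(t(0,0)[0],413,173,.15))
drop=28.7
D=lambda f:np.c_[f*L[:,1],-f*L[:,0]*-1*-1,[0,0,-1]]
for f in (1,-1):
    z=np.array([0,0,-1.]);y=f*L[:,0];x=np.cross(y,z);go([.622,-.16,.26],np.c_[x,y,z])
print(bot.get_state()['joints'].round(2))
E
```

```text
t: 7.78
tcp_pos: [0.483, -0.2641, 0.2122]
orientation: [-0.239, 0.959, -0.138, -0.071]
ft_force: [0.5, -0.7, -0.5]
gripper_width: 0.498
grip_force: 0.0
lever (array([ 0.66600826, -0.10921027,  0.15972322]), [np.float64(0.01620365784845647), np.float64(0.016203657848456652)]) bottle cap [ 0.70983497 -0.30010134  0.15      ]
t 7.78 dpos cm [  9.87 -15.06  -0.19] turn [-0.501 -0.323 -1.957]
t 7.78 dpos cm [  9.87 -15.06  -0.19] turn [-0.287  0.446  1.11 ]
[-0.77  0.54  1.57  0.3   1.45  0.99]
```

```bash
python3 -m jog '{"jaw":[-1,-1,-1,-1,-1,-1,-1,-1,-1,-1],"delta_pos":[[0.5,-1,-3],[1.5,-3,-4],[3,-5,-4],[4,-7,-4],[5.5,-9,-4],[7,-11,-3.5],[8,-12,-3],[9,-14,-2],[9.9,-15.1,-1],[9.9,-15.1,-0.2]],"turn":[[-0.04,-0.03,-0.17],[-0.085,-0.055,-0.33],[-0.13,-0.084,-0.5],[-0.17,-0.11,-0.67],[-0.21,-0.14,-0.84],[-0.26,-0.168,-1.01],[-0.305,-0.196,-1.18],[-0.345,-0.224,-1.35],[-0.39,-0.25,-1.52],[-0.43,-0.28,-1.69]]}'
python3 - <<'E'
from h import *
z=np.array([0,0,-1.]);y=L[:,0];x=np.cross(y,z);go([.622,-.16,.235],np.c_[x,y,z])
print(bot.get_state()['joints'].round(2))
E
```

```text
t: 9.02
tcp_pos: [0.6223, -0.1571, 0.2568]
orientation: [-0.042, 0.744, 0.667, -0.012]
ft_force: [0.3, -0.7, -0.5]
gripper_width: 0.005
grip_force: 0.0
t 9.03 dpos cm [-0.37  0.18  2.16] turn [-0.073 -0.048 -0.259]
[-0.36  0.52  1.4   0.02  1.31 -0.25]
```

```bash
python3 -m jog '{"jaw":[-1,-1,-1,-1],"delta_pos":[[-0.3,0.1,1],[-0.4,0.2,2.2],[-0.4,0.2,3],[-0.4,0.2,3]],"turn":[[-0.04,-0.03,-0.15],[-0.073,-0.048,-0.259],[-0.073,-0.048,-0.259],[-0.073,-0.048,-0.259]]}'
for i in 1 2 3 4 5; do python3 -m jog '{"jaw":[-1],"delta_pos":[[0,0,0.2]],"turn":[[0,0,0]]}' | grep -E "tcp|force: \["; done
```

```text
t: 9.52
tcp_pos: [0.621, -0.1613, 0.2272]
orientation: [-0.001, 0.656, 0.755, -0.0]
ft_force: [1.1, 0.3, 0.2]
gripper_width: 0.003
grip_force: 0.0
tcp_pos: [0.6216, -0.1617, 0.2262]
ft_force: [0.3, 0.7, 0.5]
tcp_pos: [0.6215, -0.1617, 0.2242]
ft_force: [1.5, 0.7, -0.4]
tcp_pos: [0.6214, -0.1617, 0.2221]
ft_force: [0.3, 0.7, -0.3]
tcp_pos: [0.6214, -0.1617, 0.2204]
ft_force: [-2.2, 0.3, 7.4]
tcp_pos: [0.6214, -0.1616, 0.219]
ft_force: [-3.0, 0.5, 8.7]
```

```bash
for i in 1 2; do python3 -m jog '{"jaw":[-1],"delta_pos":[[0,0,0]],"turn":[[0,0,0]]}' | grep -E "tcp|force: \["; done; python3 -c "
from trk import *;drop('s4')"
```

```text
tcp_pos: [0.6213, -0.1616, 0.2183]
ft_force: [-0.3, -0.1, 1.7]
tcp_pos: [0.6213, -0.1616, 0.2182]
ft_force: [-0.4, 1.1, 0.4]
t 10.45 px [ 1.1  11.59] drop mm 31.01 score 0.644
```

```bash
python3 -m jog '{"jaw":[-1,-1,-1,-1,-1,-1,-1],"delta_pos":[[0,0,-2],[4,0,-3],[9,0,-2],[11.9,0,0],[11.9,0,3],[11.9,0,5],[11.9,0,5.5]],"turn":[[0,0,0],[0,0,0],[0,0,0],[0,0,0],[0,0,0],[0,0,0],[0,0,0]]}'|grep -E "tcp|force: \["
for i in 1 2 3 4 5; do python3 -m jog '{"jaw":[-1],"delta_pos":[[0,0,0.15]],"turn":[[0,0,0]]}' | grep -E "tcp|force: \["; done
```

```text
tcp_pos: [0.6037, -0.0434, 0.1637]
ft_force: [-15.8, 5.3, 42.2]
tcp_pos: [0.6037, -0.0433, 0.1637]
ft_force: [-14.0, 3.9, 31.1]
tcp_pos: [0.6038, -0.0434, 0.1636]
ft_force: [-18.3, 4.7, 43.4]
tcp_pos: [0.6038, -0.0434, 0.1636]
ft_force: [-23.4, 5.5, 56.9]
tcp_pos: [0.6038, -0.0434, 0.1635]
ft_force: [-27.4, 5.7, 70.1]
tcp_pos: [0.6038, -0.0434, 0.1635]
ft_force: [-33.8, 7.0, 83.1]
```

```bash
python3 -m jog '{"jaw":[-1,-1,-1],"delta_pos":[[0,0,-2],[0,0,-6],[0,0,-7]],"turn":[[0,0,0],[0,0,0],[0,0,0]]}'|grep -E "t:|tcp|force: \["
python3 - <<'E'
from trk import *
drop('s5'); c=cam('wrist','w5')
a=load('s5')['img'][150:300,230:330]
b=c['img']
i=np.hstack([cv2.resize(a,(320,480),interpolation=cv2.INTER_CUBIC),b[:,80:560]]);cv2.imwrite('pics/c5.png',i[:,:,::-1])
E
```

```text
t: 12.32
tcp_pos: [0.6052, -0.044, 0.2282]
ft_force: [0.3, 0.1, -0.3]
t 12.38 px [-0.54 40.29] drop mm 106.66 score 0.356
```

View pics/c5.png

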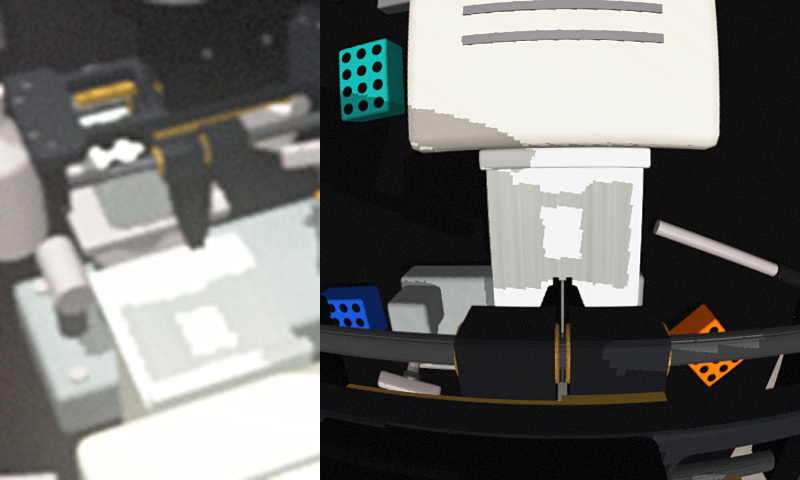

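```bash
python3 - <<'E'
from h import *
c=load('w5');o=lambda u:u-320+80
print('cam',-c['Rm'].T@c['t'],'tip',proj(c,bot.get_state()['tcp_pos']))
for z in(.150,.155,.16,.165):
    P=[L.T@atz(c,o(u),v,z) for u,v in((487,172),(643,169),(494,303),(642,303))]
    print(z,'width at stop end',P[1]-P[0],'near deck',P[3]-P[2])
    S=load('s2');T=load('top0')
from m import t,s
tp=[t(*p) for p in((54,95),(198,80),(212,195),(62,210))]
for z in(.150,.155,.16,.165):
    p=[L.T@atz(*q,z) for q in tp];print('top',z,[np.round(p[i]-p[j],4)[:2] for i,j in((0,3),(1,2),(0,1))], p[0],p[1])
E
```

```text
cam [0.59363929 0.03170847 0.39882913] tip [321.4648795  297.07057509]
0.15 width at stop end [0.10559506 0.00123972 0.        ] near deck [ 0.11029489 -0.00130881  0.        ]
0.155 width at stop end [0.10347322 0.00121481 0.        ] near deck [ 1.08078608e-01 -1.28250895e-03  2.77555756e-17]
0.16 width at stop end [0.10135138 0.0011899  0.        ] near deck [ 0.10586233 -0.00125621  0.        ]
0.165 width at stop end [0.09922955 0.00116498 0.        ] near deck [ 1.03646052e-01 -1.22991027e-03  2.77555756e-17]
top 0.15 [array([ 0.0995, -0.0046]), array([ 0.1003, -0.0011]), array([0.0023, 0.1229])] [ 0.64745659 -0.07263693  0.15      ] [ 0.64515038 -0.19558019  0.15      ]
top 0.155 [array([ 0.0992, -0.0046]), array([ 0.0999, -0.0011]), array([0.0023, 0.1225])] [ 0.64611492 -0.07282297  0.155     ] [ 0.64381719 -0.19531392  0.155     ]
top 0.16 [array([ 0.0988, -0.0045]), array([ 0.0995, -0.0011]), array([0.0023, 0.122 ])] [ 0.64477324 -0.07300902  0.16      ] [ 0.642484   -0.19504766  0.16      ]
top 0.165 [array([ 0.0984, -0.0045]), array([ 0.0992, -0.0011]), array([0.0023, 0.1216])] [ 0.64343157 -0.07319506  0.165     ] [ 0.64115081 -0.19478139  0.165     ]
```

The ledge touched at z = 0.1637. The stop-end width in the wrist view ((487,172) to (643,169), 100 mm at z of about 0.163) agrees. The block top is at 0.2182, so the deck is at 0.1732 with about 9.5 mm still to sink. It also yielded under the touch, so the valve may not be fully shut. I'll go back to the valve.

```bash
cat >> h.py <<'E'
QV=R.from_quat([.959,-.139,-.072,-.238]).as_matrix(); PV=np.array([.4732,-.2019,.0965])
E
python3 - <<'E'
from h import *
go([.483,-.2641,.2122],QV)
E
```

```text
t 12.43 dpos cm [-20.07 -15.17   1.42] turn [0.505 0.317 1.953]
```

```bash
python3 -m jog '{"jaw":[0,0,0,0,0,0,0,0,0,0],"delta_pos":[[-1,-2,-3],[-3,-5,-4],[-5,-8,-4],[-8,-11,-4],[-11,-13,-4],[-14,-14.5,-3],[-17,-15.2,-2],[-19,-15.2,-1],[-20,-15.2,0],[-20,-15.2,1.4]],"turn":[[0.045,0.028,0.17],[0.09,0.056,0.34],[0.13,0.08,0.51],[0.175,0.11,0.68],[0.22,0.138,0.85],[0.265,0.165,1.02],[0.31,0.19,1.19],[0.35,0.22,1.36],[0.395,0.25,1.53],[0.44,0.275,1.7]]}'
python3 - <<'E'
from h import *
from trk import drop
drop('s6')
go([.483,-.2641,.2122],QV)
E
```

```text
t: 13.68
tcp_pos: [0.4821, -0.264, 0.2097]
orientation: [-0.218, 0.974, -0.014, -0.068]
ft_force: [0.0, 0.7, -0.9]
gripper_width: 0.504
grip_force: 0.0
t 13.72 px [ 1.07 11.66] drop mm 31.19 score 0.926
t 13.72 dpos cm [ 0.11 -0.16 -0.44] turn [0.059 0.045 0.235]
```

```bash
python3 -m jog '{"jaw":[0,0,0],"delta_pos":[[0.1,-0.2,-0.4],[0.1,-0.2,-0.4],[0.1,-0.2,-0.4]],"turn":[[0.03,0.02,0.12],[0.059,0.045,0.235],[0.059,0.045,0.235]]}' |grep -E "t:|tcp"
python3 - <<'E'
from h import *
go(PV,QV)
E
```

```text
t: 14.1
tcp_pos: [0.4835, -0.2632, 0.2152]
t 14.1 dpos cm [1.00e-02 2.10e-01 1.34e+01] turn [ 0.006 -0.001  0.019]
```

```bash
python3 -m jog '{"jaw":[0,0,0,0,0,-1,-1,-1,-1],"delta_pos":[[0,0.28,4],[0,0.28,9],[0,0.28,12],[0,0.28,13.4],[0,0.28,13.4],[0,0.28,13.4],[0,0.28,13.4],[0,0.28,13.4],[0,0.28,13.4]],"turn":[[0,0,0.019],[0,0,0.019],[0,0,0.019],[0,0,0.019],[0,0,0.019],[0,0,0.019],[0,0,0.019],[0,0,0.019],[0,0,0.019]]}'
python3 -c "
from trk import *;drop();print(bot.get_state()['moment'])"
python3 -m jog '{"jaw":[-1,-1,-1,-1],"delta_pos":[[0,0,0],[0,0,0],[0,0,0],[0,0,0]],"turn":[[0,0,-0.15],[0,0,-0.3],[0,0,-0.34],[0,0,-0.34]]}'
python3 -c "
from trk import *;drop();print(bot.get_state()['moment'])"
```

```text
t: 15.22
tcp_pos: [0.4736, -0.2028, 0.0972]
orientation: [-0.235, 0.959, -0.14, -0.071]
ft_force: [-0.0, 0.1, -0.0]
gripper_width: 0.136
grip_force: 0.0
t 15.28 px [ 1.07 11.65] drop mm 31.16 score 0.926
[-0.10382822  0.09788693  0.00094997]
t: 15.78
tcp_pos: [0.4736, -0.2027, 0.0971]
orientation: [-0.243, 0.969, 0.024, -0.031]
ft_force: [-0.4, -1.7, 3.1]
gripper_width: 0.122
grip_force: 30.0
t 15.82 px [ 1.18 12.59] drop mm 33.68 score 0.912
[-0.11479061 -0.0331361   0.17932419]
```

```bash
python3 -m jog '{"jaw":[-1,-1],"delta_pos":[[0,0,0],[0,0,0]],"turn":[[0,0,0],[0,0,0]]}'|head -1
python3 -c "
from trk import *;drop()"
```

```text
t: 16.08
t 16.12 px [ 1.24 13.44] drop mm 35.93 score 0.901
```

```bash
python3 -m jog '{"jaw":[-1,-1,-1,-1,-1,-1,-1],"delta_pos":[[0,0,0],[0,0,0],[0,0,0],[0,0,0],[0,0,0],[0,0,0],[0,0,0]],"turn":[[0,0,0],[0,0,0],[0,0,0.06],[0,0,0.2],[0,0,0.34],[0,0,0.46],[0,0,0.46]]}'
python3 -c "
from trk import *;drop();print(bot.get_state()['moment'],N)"
```

```text
t: 17.0
tcp_pos: [0.4738, -0.2027, 0.0971]
orientation: [-0.23, 0.949, -0.197, -0.085]
ft_force: [0.9, -2.2, 5.8]
gripper_width: 0.13
grip_force: 30.7
t 17.05 px [ 1.38 14.71] drop mm 39.33 score 0.91
[-0.1159965  -0.40813813  0.50999273] [ 0.07249617 -0.47935861  0.87461971]
```

```bash
python3 -m jog '{"jaw":[-0.2,-0.2,-0.2,-0.2,-0.2,-0.2],"delta_pos":[[0,0,0],[0,0,0],[0,0,-4],[0,0,-9],[0,0,-13],[0,0,-16]],"turn":[[0,0,0],[0,0,0],[0,0,0],[0,0,0],[0,0,0],[0,0,0]]}'
python3 - <<'E'
from h import *
from trk import drop
drop('s7')
z=np.array([0,0,-1.]);y=L[:,0];x=np.cross(y,z);go([.6214,-.1616,.235],np.c_[x,y,z])
E
```

```text
t: 17.8
tcp_pos: [0.485, -0.2785, 0.2389]
orientation: [-0.23, 0.949, -0.197, -0.085]
ft_force: [0.5, 0.3, -0.7]
gripper_width: 0.401
grip_force: 0.0
t 17.85 px [ 1.38 14.7 ] drop mm 39.32 score 0.91
t 17.85 dpos cm [  8.5  -15.03   5.2 ] turn [-0.521 -0.292 -2.079]
```

```bash
python3 -m jog '{"jaw":[-1,-1,-1,-1,-1,-1,-1,-1,-1,-1],"delta_pos":[[0.5,-1,-1],[1.5,-3,-1],[3,-5,-1],[4,-7,-1],[5,-9,0],[6,-11,1],[7,-12,2],[8,-14,3],[8.5,-15,3.5],[8.5,-15,4]],"turn":[[-0.043,-0.025,-0.17],[-0.085,-0.05,-0.34],[-0.13,-0.075,-0.52],[-0.173,-0.1,-0.69],[-0.217,-0.12,-0.866],[-0.26,-0.145,-1.04],[-0.3,-0.17,-1.21],[-0.347,-0.195,-1.385],[-0.39,-0.22,-1.56],[-0.434,-0.243,-1.73]]}'
python3 - <<'E'
from h import *
z=np.array([0,0,-1.]);y=L[:,0];x=np.cross(y,z);go([.6214,-.1616,.216],np.c_[x,y,z])
E
```

```text
t: 19.1
tcp_pos: [0.6217, -0.1639, 0.2404]
orientation: [-0.049, 0.77, 0.636, -0.018]
ft_force: [-0.2, -0.6, -0.5]
gripper_width: 0.004
grip_force: 0.0
t 19.1 dpos cm [0.13 0.17 2.44] turn [-0.091 -0.051 -0.341]
```

```bash
python3 -m jog '{"jaw":[-1,-1,-1,-1,-1],"delta_pos":[[0.1,0.2,0.5],[0.1,0.2,1.2],[0.1,0.2,2],[0.1,0.2,2.4],[0.1,0.2,2.4]],"turn":[[-0.05,-0.03,-0.17],[-0.091,-0.051,-0.341],[-0.091,-0.051,-0.341],[-0.091,-0.051,-0.341],[-0.091,-0.051,-0.341]]}' | grep -E "tcp|force: \["
for i in 1 2 3 4 5 6; do python3 -m jog '{"jaw":[-1],"delta_pos":[[0,0,0.15]],"turn":[[0,0,0]]}' | grep -E "tcp|force: \["; done
```

```text
tcp_pos: [0.6214, -0.1633, 0.2168]
ft_force: [-0.1, 0.6, -0.2]
tcp_pos: [0.6216, -0.1633, 0.2159]
ft_force: [-0.2, 0.1, 0.1]
tcp_pos: [0.6215, -0.1633, 0.2144]
ft_force: [-0.3, -0.2, -0.5]
tcp_pos: [0.6214, -0.1632, 0.2129]
ft_force: [-0.9, 0.2, 0.7]
tcp_pos: [0.6214, -0.1632, 0.2113]
ft_force: [0.6, 0.6, -0.3]
tcp_pos: [0.6214, -0.1632, 0.2098]
ft_force: [0.3, -0.0, -0.3]
tcp_pos: [0.6214, -0.1632, 0.2089]
ft_force: [-2.2, 0.7, 8.0]
```

The block top touched at 0.209, so the deck is at 0.164 against the ledge at 0.1637, and the valve is against its stop. Next I'll go behind the block (-y side) with two spread fingers and push.

```bash
python3 -m jog '{"jaw":[-1,-0.4,-0.4,-0.4,-0.4,-0.4,-0.4],"delta_pos":[[0,0,-2],[-4,0.1,-3],[-6.8,0.1,-2],[-6.8,0.1,0],[-6.8,0.1,2],[-6.8,0.1,3.5],[-6.8,0.1,3.5]],"turn":[[0,0,0],[0,0,0],[0,0,0],[0,0,0],[0,0,0],[0,0,0],[0,0,0]]}' | grep -E "t:|tcp|force: \["
python3 - <<'E'
from h import *
from trk import drop
drop('s8');c=cam('wrist','w8');cv2.imwrite('pics/w8.png',c['img'][:,:,::-1])
z=np.array([0,0,-1.]);y=L[:,0];x=np.cross(y,z);p=bot.get_state()['tcp_pos'];go(p,np.c_[x,y,z]);print(L.T@p,bot.get_state()['gripper_width'])
E
```

```text
t: 21.35
tcp_pos: [0.6314, -0.2303, 0.1716]
ft_force: [1.1, -0.2, -0.7]
t 21.4 px [ 1.36 15.33] drop mm 40.99 score 0.863
t 21.45 dpos cm [0. 0. 0.] turn [ 0.    -0.    -0.008]
[ 0.59060402 -0.32240168  0.17355374] 0.3015022102129116
```

View pics/w8.png

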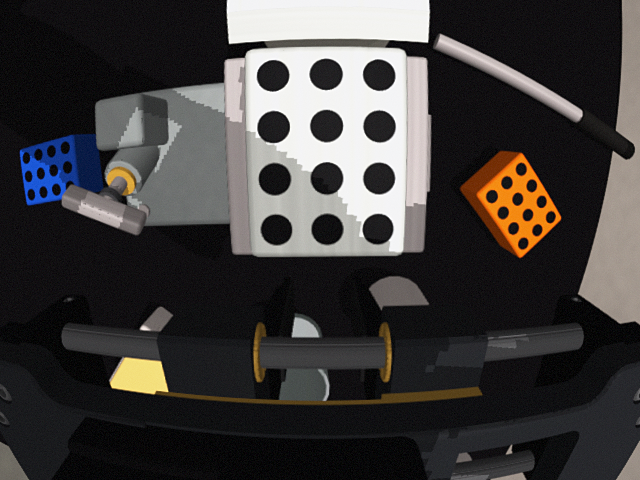

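The block is square with the fingers: fingertips at about (285,290) and (375,290), block centred at x of about 326, and the ledge straight ahead. Pushing along tool +x.

```bash
python3 -m jog '{"jaw":[-0.4,-0.4,-0.4,-0.4,-0.4,-0.4,-0.4,-0.4,-0.4,-0.4],"delta_pos":[[1,0,0],[1.8,0,0],[2.4,0,0],[3,0,0],[3.8,0,0],[4.6,0,0],[5.4,0,0],[6.2,0,0],[7,0,0],[7.8,0,0]],"turn":[[0,0,-0.008],[0,0,-0.008],[0,0,-0.008],[0,0,-0.008],[0,0,-0.008],[0,0,-0.008],[0,0,-0.008],[0,0,-0.008],[0,0,-0.008],[0,0,-0.008]]}' | grep -E "t:|tcp|force: \["
python3 -m jog '{"jaw":[-0.4,-0.4,-0.4,-0.4,-0.4,-0.4,-0.4,-0.4],"delta_pos":[[0.8,0,0],[1.6,0,0],[2.4,0,0],[3.2,0,0],[4,0,0],[4.8,0,0],[5.4,0,0],[6,0,0]],"turn":[[0,0,0],[0,0,0],[0,0,0],[0,0,0],[0,0,0],[0,0,0],[0,0,0],[0,0,0]]}' | grep -E "t:|tcp|force: \["
python3 - <<'E'
from h import *
c=cam('wrist','w9');cv2.imwrite('pics/w9.png',c['img'][:,:,::-1]);print(L.T@bot.get_state()['tcp_pos'],bot.get_state()['ft_force'])
E
```

```text
t: 22.7
tcp_pos: [0.6211, -0.1529, 0.1738]
ft_force: [1.0, -5.3, 3.2]
t: 23.7
tcp_pos: [0.612, -0.0936, 0.1737]
ft_force: [0.4, -6.7, 3.1]
[ 0.59105506 -0.18334869  0.1736004 ] [ 0.75102737 -2.16158888  2.52725342]
```

View pics/w9.png

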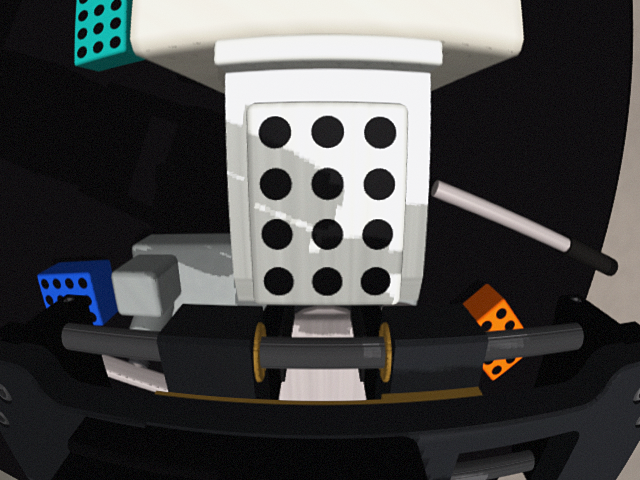

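The block is on the ledge and centred (block columns 246–408, ledge 226–430), with about 2 cm left to the stop. Closing that slowly.

```bash
python3 -m jog '{"jaw":[-0.4,-0.4,-0.4],"delta_pos":[[0.4,0,0],[0.8,0,0],[1.2,0,0]],"turn":[[0,0,0],[0,0,0],[0,0,0]]}' | grep -E "t:|tcp|force: \["
for i in 1 2 3 4 5; do python3 -m jog '{"jaw":[-0.4],"delta_pos":[[0.2,0,0]],"turn":[[0,0,0]]}' | grep -E "tcp|force: \["; done
```

```text
t: 24.12
tcp_pos: [0.6102, -0.082, 0.1736]
ft_force: [0.6, -5.5, 2.9]
tcp_pos: [0.6099, -0.08, 0.1736]
ft_force: [0.9, -5.7, 4.0]
tcp_pos: [0.6096, -0.0781, 0.1736]
ft_force: [0.6, -5.8, 3.8]
tcp_pos: [0.6093, -0.0762, 0.1736]
ft_force: [0.1, -5.8, 3.8]
tcp_pos: [0.609, -0.0742, 0.1735]
ft_force: [1.5, -5.2, 4.2]
tcp_pos: [0.6093, -0.0737, 0.1737]
ft_force: [3.3, -21.3, 2.6]
```

Force rose to 21 N at lift y = -0.164 (predicted -0.163), so the block is against the stop. Retreating.

```bash
python3 -m jog '{"jaw":[-0.4,-0.4,-0.4,-0.4,-0.4,-0.4,-0.4,-0.4],"delta_pos":[[-0.5,0,0],[-1.5,0,0],[-3,0,-1],[-4,0,-4],[-4,0,-9],[-4,0,-12],[-4,0,-12],[-4,0,-12]],"turn":[[0,0,0],[0,0,0],[0,0,0],[0,0,0],[0,0,0],[0,0,0],[0,0,0],[0,0,0]]}'
python3 - <<'E'
from h import *
c=cam('wrist','w10');d=cam('scene','s10');print(bot.get_state()['ft_force'])
a=cv2.resize(d['img'][150:300,200:360],(320,300),interpolation=cv2.INTER_CUBIC)
i=np.hstack([c['img'],np.vstack([a,np.zeros((180,320,3),np.uint8)])[:,:160*2]])
i=np.hstack([c['img'][:,60:540],np.vstack([a,np.zeros((180,320,3),np.uint8)])]);cv2.imwrite('pics/c10.png',i[:,:,::-1])
E
```

```text
t: 25.75
tcp_pos: [0.6143, -0.1119, 0.2928]
orientation: [-0.001, 0.652, 0.758, -0.0]
ft_force: [-0.7, -0.4, -0.4]
gripper_width: 0.302
grip_force: 0.0
[-0.05931488 -0.14043325 -0.29427411]
```

View pics/c10.png

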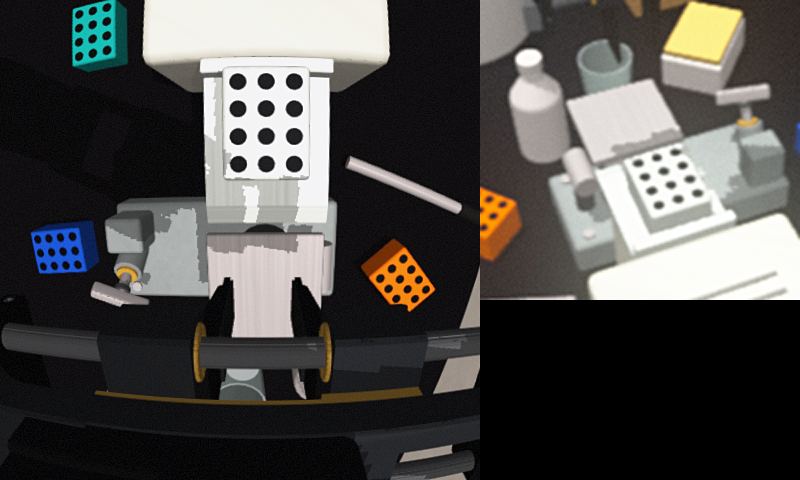

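```bash
python3 - <<'E'
from h import *
c=load('w10')
g=cv2.cvtColor(c['img'],cv2.COLOR_RGB2GRAY).astype(float)
# column edges of ledge / deck at several rows
for v in(100,130,160,190,204,215,240,250,260):
    row=cv2.GaussianBlur(g,(3,3),0)[v-1:v+2].mean(0); dr=np.diff(row)
    l=250+np.argmax(dr[250:290]); r=365+np.argmin(dr[365:410])
    z=.164; a,b=[L.T@atz(c,u+.5,v,z) for u in(l,r)]
    print(v,l,r,'width@.164',round((b-a)[0]*1000,1),'lift y',round(a[1],4),'xmid',round((a+b)[0]/2,4))
o=L.T@(-c['Rm'].T@c['t']);print('cam',o)
E
```

```text
100 263 388 width@.164 99.9 lift y -0.0907 xmid 0.5937
130 263 389 width@.164 101.0 lift y -0.1152 xmid 0.5941
160 264 388 width@.164 100.1 lift y -0.1396 xmid 0.5941
190 265 388 width@.164 100.5 lift y -0.1642 xmid 0.5946
204 265 396 width@.164 108.0 lift y -0.1758 xmid 0.598
215 266 396 width@.164 107.9 lift y -0.1851 xmid 0.5984
240 267 395 width@.164 108.0 lift y -0.2065 xmid 0.5985
250 266 394 width@.164 108.8 lift y -0.2153 xmid 0.5977
260 267 394 width@.164 108.8 lift y -0.2242 xmid 0.5982
cam [ 0.59083047 -0.12642158  0.46367579]
```

```bash
python3 - <<'E'
from h import *
c=load('w10')
g=cv2.GaussianBlur(cv2.cvtColor(c['img'],cv2.COLOR_RGB2GRAY).astype(float),(3,3),0)
def edge(row,lo,hi,s):
    d=s*np.diff(row)[lo:hi];d=np.clip(d-0.3*d.max(),0,None);return lo+.5+(d*np.arange(hi-lo)).sum()/d.sum()
W={'ledge':[],'deck':[]}
for n,rows in(('ledge',range(95,190,5)),('deck',range(240,275,3))):
    for v in rows:
        row=g[v-1:v+2].mean(0);l=edge(row,258,275,1);r=edge(row,378,392,-1)
        a,b=[L.T@atz(c,u,v,.164) for u in(l,r)];W[n].append((b-a)[0]*1000)
    print(n,np.round(W[n],1),np.median(W[n]),'-> z',.4637-.2997*100/np.median(W[n]))
E
```

```text
ledge [100.7 100.5 100.7 100.8 100.7 100.6 100.5 100.8 100.7 100.6 100.3 100.5
 100.6 100.5 100.6 100.4 100.7 100.8 100.5] 100.58915267084323 -> z 0.16575534886976828
deck [ 97.6  98.   98.2 101.4 102.  101.6 100.9 100.7 100.4 100.4 100.8 101.6] 100.72823741273551 -> z 0.16616674845309298
```

Ledge and deck measure the same height (about 0.5 mm apart, with a median width of 100.6 against 100.7 mm). The block rests squarely against the stop, the valve is shut and the robot is clear, so I'm handing in.

```bash
python3 -c "
from rig import bot;print(bot.hand_in())"
```

```text
the job is handed in; nothing more can be done
None
```

I handed the job in at about 26 s: by my measurements the deck is level with the ledge to about 1 mm, the valve is shut against its stop, and the block is flat and square against the end stop. The hand-in gave no verdict. One possible problem is that my touch-probe of the ledge pressed up to about 83 N on the fingertips, under the 120 N wrist limit.

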